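Vent the carboy, then set its tap half open

TASK

Get the white carboy ready to run gently into the beaker under its spout. First let air in: loosen the red press-and-turn cap by about a quarter turn anticlockwise (it only spins round uselessly unless it is held pressed down while it turns); then set the blue tap handle half open, at 45 degrees midway between its closed and open positions. Leave the beaker standing under the spout, and do not tip or push aside the glassware and the brown bottle standing close by.

Things in the scene. Friction and masses are not known exactly. Their poses are not given: they have to be found in the camera images.
- carboy: Fixed white 5-litre carboy on a steel riser (250 x 170 mm, 90 mm high). Origin: on the bench under the tank's middle; the tap points to its -x, z up. Tank: x -115 to +115 mm, y -75 to +75 mm, 90 to 240 mm high. Red cap on a neck at x +55, y 0. On the top's centre line a carrying handle, x -110 to -8 mm, up to 285 mm high, 20 mm thick.
- vent_top (a point): Centre of the red cap's top face, 300 mm above the bench; it goes down as the cap is pressed. Cap: ribbed upright cylinder, 54 mm diameter, 32 mm high (268 to 300 mm). Below it only a 51 mm white skirt ring with a black mark, and a 44 mm neck down to the tank's top at 240 mm.
- vent_press (a joint): How far the red outer cap is pressed down, m: 0 up; at about 0.003 it meets the threaded inner cap and stops. Spring: 2 N at first, 8 N at 0.003; it springs back when let go. Short of that the outer cap turns freely and loosens nothing; held down with 14 to 20 N in all it drives the thread.
- vent_thread (a joint): How far the threaded inner cap has been loosened, in rad: 0 tight, grows anticlockwise seen from above, stop at 3.0; stays where it is left; about 0.04 N m of friction.
- tap_axis (a point): Vertical turning axis of the tap handle, at the handle's mid-height (178 mm above the bench), 90 mm in front of the tank's wall. Below it the steel valve and pipe, centre 135 mm high, up to 41 mm thick, run straight from the tank's wall to 65 mm beyond the axis; nothing of them but the stem is higher than 156 mm.
- tap_tip (a point): Outer end of the tap handle at mid-height (178 mm), 106 mm from its axis. The handle is a straight level bar: blue sleeve 21 mm wide, 11 mm thick (172.5 to 183.5 mm high) from 26 to 106 mm from the axis; nearer in a steel strip 18 mm wide and a 24 mm hub.
- tap (a joint): Angle of the tap handle, rad: 0 closed (across the pipe, pointing along the carboy's +y); grows anticlockwise seen from above; 1.571 fully open (in line with the pipe, along the carboy's -x, away from the tank). Stops at both ends. Stays where left: friction 0.25 N m, 3 to 4 N at the sleeve. Half open is 0.785.
- spout (a point): Centre of the lower mouth of the steel spout (20 mm diameter), 102 mm above the bench, opening straight down into the beaker.
- beaker: Loose empty glass beaker, 70 mm diameter (rim 74), 92 mm high, standing under the spout; origin at the centre of its base.
- flask: Bystander: loose empty conical glass flask, base 105 mm diameter, neck 34 to 40 mm, 175 mm high; origin at the centre of its base.
- reagent: Bystander: loose brown glass bottle with black cap, 70 mm diameter, 144 mm high; origin at the centre of its base.
- cylinder: Bystander: loose tall slim glass measuring cylinder, tube 30 mm (rim 34), blue foot 68 mm diameter, 250 mm high, easily tipped; origin at the centre of its foot.
There are look-alikes about, which are no part of the job. What is shaped like the beaker but yellow is not meant.

How it is judged:
By the outcome, as a careful person would: the job done as asked, in the order asked, and still so for the second after the job is handed in, with the robot touching nothing.
It also fails if it takes over 51 s, if anything falls off the work surface, if the arm or the gripper's body presses on something with over 40 N, if the wrist force passes 120 N, or if a joint passes its speed limit or range.

ROBOT

A 6-joint arm with a two-finger parallel gripper is mounted at the origin on the work surface. World frame = base frame: x ahead of the robot, y to its left, z up, the work surface at z = 0. Lengths are in m, angles in rad, forces in N, time in s.
With the tool pointing down it reaches from about 0.3 to 0.775 m from the base axis. Payload 14.6 kg.
Tool frame: the origin (TCP) lies on the centre line of the jaws, within the pads' length; the fingertips stand 17 mm ahead of it and the grasp point (between the pads) lies 2 mm behind it; z points along the fingers, x is the direction in which the jaws open and shut, and the axes are right-handed (so a half turn about z gives the same grasp; the last joint's range is limited). The gripper opens to 94 mm and grips with 3 to 60 N. Pads are 16 mm wide; open, the fingers measure 119 mm over their backs; the gripper's body (75 mm by 177 mm) begins 78 mm behind the grasp point.
Start: joints at [-1.233, 0.3, 1.521, -0, 1.321, -0.067], TCP at [0.217, -0.506, 0.222] pointing down, gripper open.
Joint ranges: [-3.03, 3.03], [-0.79, 2.21], [0.23, 2.52], [-1.04, 4.18], [0, 3.07], [-2.55, 2.55]. Speed limits (rad/s): [2.22, 2.22, 2.57, 3.14, 3.14, 3.14].

INTERFACE

Orientations are given as [roll, pitch, yaw] about the fixed x, y, z axes, in that order (R = Rz(yaw) Ry(pitch) Rx(roll)).
In Python, from station import ctrl gives the robot as it stands. The module is installed in compiled form; this text tells all that it offers.
- The arm moves only by the tool drive_tool, never from a script. Its argument "increments" is a list of rows, each a list of 3 entries, a list of its own where there are three numbers: the turn, a rotation vector about the tool's x, y, z in degrees, then the shift along the tool's x, y, z in mm, then the opening, from 0 (shut) to 1 (fully open). In form: [[[ax, ay, az], [dx, dy, dz], hand], ...]. A call has 1 to 20 rows; each row shifts and turns the commanded pose from where the row before left it, along the tool's axes as they then stand; what a row does not reach is not made up. A row lasts 1/8 s, in which the tool goes at most 62.5 mm and 10.7 degrees, less where a joint would pass 70% of its speed; a pose out of reach is approached as far as the arm can. A call with a gripper value outside its range is refused whole. The fingers move at their own pace and stop on an object; "squeeze" is the grip in N (left out, the last holds). Time passes only in rows, so rows that do not move let the fingers close. It gives the time, the measured TCP pose, the force and the opening at its end, in the units of the state.
- ctrl.get_obs(): the state, without advancing time (a new reading comes with each control period).
- ctrl.camera(name): name is "scene" or "top"; returns the picture (480x640x3 uint8, red, green, blue); there is no depth.
- ctrl.calibration(name): a dict with "fx", "fy", "cx", "cy" (pixels), "rvec" (rotation vector, rad) and "tvec" (3), from world to camera coordinates, as OpenCV has them. Camera axes: x right, y down, z forward; pixel columns grow to the right and rows downward; lengths in m; the calibration is good to about 2 mm. A picture is of the moment at which its call begins. calibration takes no time and is no camera call.
- ctrl.hand_in(): hands the job in, once; it reports no verdict.
The state is a dict: "time_s": time; "qpos": joint angles; "joint_vel": joint speeds; "tau": joint torques, N m; "ee_pos": TCP position; "eef_rot": TCP orientation; "force": force on the tool from outside, world axes, zero at the start; "moment": the same for the moment, N m; "grip_width": finger opening in m.
Only numpy, scipy, OpenCV 4.12 (cv2) and the standard library are available. Lean on these libraries where they do the work, as an engineer would, in place of code of your own. Each camera call takes 0.05 s, during which the arm holds its last target.

## Working session

There is one attempt and no reset: what is moved stays moved. The work goes in short steps, Python scripts to look and compute and a tool call to move; the robot and the scene stay as the last step left them, time stands still between calls to the robot, and variables do not carry over. Pictures are saved under pics/ and viewed, and the job is handed in when it is done.

Besides the shell and the picture viewer there is one more tool, called as a command line: name --argument value ..., lists and objects as JSON in quotes. drive_tool: Moves the arm, as the interface text tells. Its arguments: {"type":"object","properties":{"increments":{"type":"array"},"squeeze":{"type":"number"}},"required":["increments"]}

```bash
mkdir -p pics; python3 - <<'E'
from station import ctrl
import cv2
o=ctrl.get_obs(); print(o)
for n in("scene","top"):
    im=ctrl.camera(n); cv2.imwrite(f"pics/{n}0.png",im[:,:,::-1]); print(n,ctrl.calibration(n))
E
```

```text
{'time_s': 0.0, 'qpos': array([-1.23261931e+00,  3.00428024e-01,  1.52154359e+00, -6.75056687e-06,
        1.32074657e+00, -6.66343099e-02]), 'joint_vel': array([ 0.00035306, -0.0006972 ,  0.00070035, -0.00080853, -0.00014937,
       -0.00019634]), 'tau': array([-1.61739157e-03, -5.31820428e+01, -3.52734804e+01,  7.07103079e-02,
        2.42884067e-02, -1.09568807e-04]), 'ee_pos': array([ 0.21651347, -0.50532924,  0.22192582]), 'eef_rot': array([-3.14152423e+00,  1.12347741e-03, -1.16598328e+00]), 'force': array([ 0.35673477, -0.20354936, -1.121383  ]), 'moment': array([-0.03090083,  0.01293973, -0.0285535 ]), 'grip_width': 0.09392000655279548}
scene {'fx': 588.710812387383, 'fy': 588.710812387383, 'cx': 323.6888218401358, 'cy': 246.23986064585202, 'rvec': array([ 1.16635343,  2.53532827, -0.79660674]), 'tvec': array([ 0.40198209, -0.25732581,  1.56995101])}
top {'fx': 467.82782623067084, 'fy': 467.82782623067084, 'cx': 313.107605109842, 'cy': 240.42122132140454, 'rvec': array([ 2.16398703, -2.22251624,  0.10720994]), 'tvec': array([0.00700425, 0.58719822, 1.01611672])}
```

View pics/scene0.png

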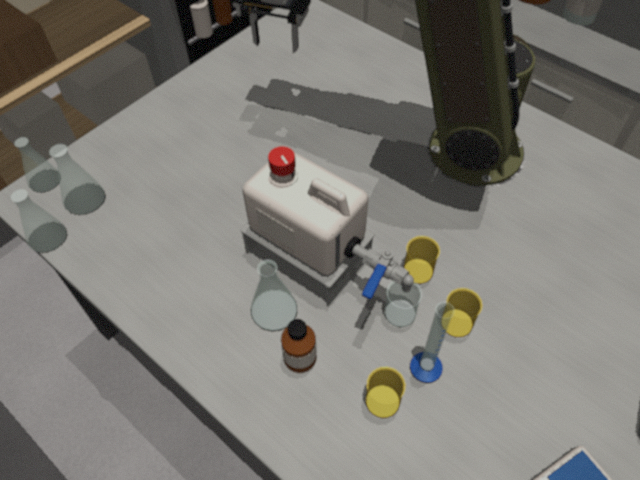

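View pics/top0.png

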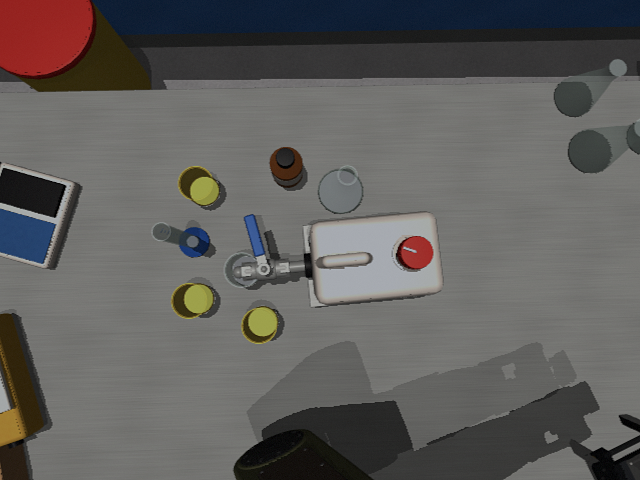

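The scene view shows the red cap at about (282,160) and the blue handle at (375,280). The top view shows the cap at (416,253), the handle running from (251,216) to (260,258), and the hub near (263,268).

```bash
cat > h.py <<'E'
from station import ctrl
import cv2,numpy as np
def P(n):
    c=ctrl.calibration(n); R=cv2.Rodrigues(c['rvec'])[0]; K=np.array([[c['fx'],0,c['cx']],[0,c['fy'],c['cy']],[0,0,1]]); return K,R,c['tvec']
def ray(n,u,z):
    K,R,t=P(n); C=-R.T@t; d=R.T@np.linalg.inv(K)@np.array([u[0],u[1],1.]); return C+d*(z-C[2])/d[2]
def proj(n,X):
    K,R,t=P(n); p=K@(R@np.array(X)+t); return p[:2]/p[2]
def mask(im,kind):
    h=cv2.cvtColor(im,cv2.COLOR_RGB2HSV); H,S,V=cv2.split(h)
    if kind=='red': m=((H<6)|(H>174))&(S>170)&(V>90)
    if kind=='blue': m=(H>105)&(H<125)&(S>130)&(V>60)
    return m.astype(np.uint8)
def blobs(im,kind,amin=60):
    n,l,s,c=cv2.connectedComponentsWithStats(mask(im,kind)); return [(c[i].round(1),s[i],l==i) for i in range(1,n) if s[i][4]>amin]
E
python3 - <<'E'
from h import *
ims={n:cv2.imread(f'pics/{n}0.png')[:,:,::-1].copy() for n in('scene','top')}
for n in ims:
  for k in('red','blue'):
    for c,s,m in blobs(ims[n],k):
      r=cv2.minAreaRect(np.argwhere(m)[:,::-1].astype(np.float32)); z=.3 if k=='red' else .1835
      print(n,k,c,s,np.round(r[0],1),np.round(r[1],1),ray(n,r[0],z).round(4))
      if k=='blue' and s[4]<900:
        b=cv2.boxPoints(r); print([ray(n,p,.1835).round(4)[:2] for p in b])
# hub
print('hub',ray('top',(263,268),.184))
# tank corners in top (z 240)
im=ims['top']; h=cv2.cvtColor(im,cv2.COLOR_RGB2HSV); 
big=cv2.resize(im[180:320,200:460],None,fx=3,fy=3,interpolation=cv2.INTER_CUBIC); cv2.imwrite('pics/crop.png',big[:,:,::-1])
big=cv2.resize(ims['scene'][130:400,230:500],None,fx=2.2,fy=2.2,interpolation=cv2.INTER_CUBIC); cv2.imwrite('pics/crop2.png',big[:,:,::-1])
E
```

```text
scene red [280.7 157.2] [269 147  25  23 358] [281.1 157.8] [21.2 24.3] [ 0.5465 -0.1656  0.3   ]
scene blue [373.6 281.3] [363 265  23  34 340] [373.8 280.9] [10.3 34.9] [0.5907 0.1079 0.1835]
[array([0.629 , 0.1081]), array([0.5545, 0.0874]), array([0.5513, 0.1076]), array([0.6256, 0.1275])]
scene blue [425.  369.6] [410 353  32  29 472] [425.2 368. ] [31.3 26.1] [0.6725 0.2852 0.1835]
[array([0.7054, 0.2688]), array([0.6586, 0.2516]), array([0.639 , 0.3019]), array([0.6858, 0.3176])]
scene blue [577.7 469.9] [549 452  57  28 859] [577.  465.5] [56. 27.] [0.6514 0.562  0.1835]
[array([0.6984, 0.5385]), array([0.6613, 0.5183]), array([0.6032, 0.5861]), array([0.6417, 0.6045])]
top red [42.4 33.8] [   0    0   93   76 6156] [46.  37.5] [75. 92.] [0.9151 0.4314 0.3   ]
top red [416.7 252.2] [400 236  33  33 756] [416.3 252.1] [31.8 30.9] [ 0.5428 -0.1697  0.3   ]
top blue [ 24.2 235.7] [   0  209   55   54 2113] [ 22. 236.] [56.9 41.3] [0.5971 0.5336 0.1835]
top blue [254.1 235. ] [244 214  21  42 430] [253.9 235. ] [41.3 10.6] [0.5881 0.1055 0.1835]
[array([0.6233, 0.125 ]), array([0.6283, 0.1059]), array([0.5531, 0.0861]), array([0.5482, 0.1051])]
top blue [198.  233.2] [184 227  25  16 189] [197.9 232.7] [26.4  9.4] [0.595  0.2097 0.1835]
[array([0.5989, 0.2354]), array([0.6144, 0.2275]), array([0.5912, 0.1839]), array([0.5757, 0.1918])]
top blue [193.5 249.9] [180 242  28  15 216] [194.1 249.7] [13.4 27. ] [0.5635 0.2171 0.1835]
[array([0.5728, 0.2435]), array([0.579, 0.194]), array([0.5542, 0.1906]), array([0.5481, 0.24  ])]
hub [0.52596539 0.08969276 0.184     ]
```

View pics/crop.png

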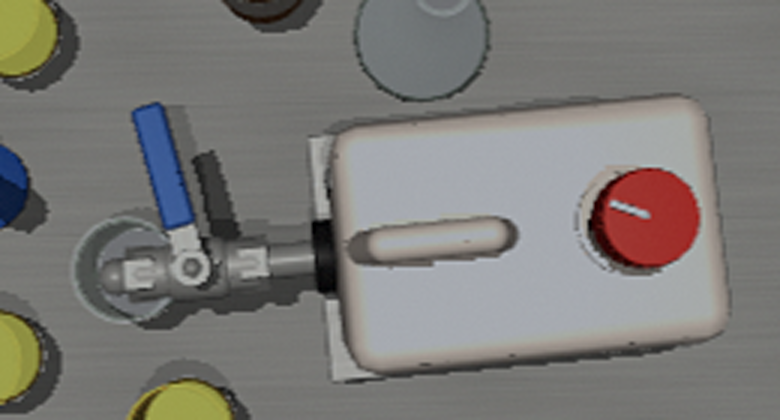

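View pics/crop2.png

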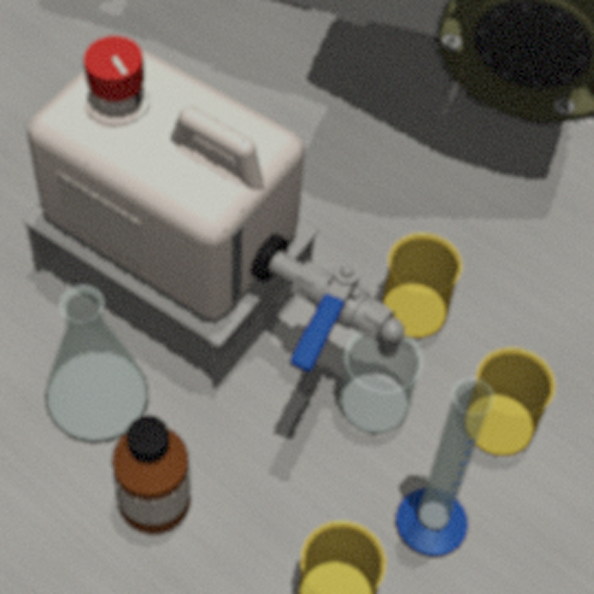

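```bash
python3 - <<'E'
from h import *
# tank top edges in top crop (3x, offset 200,180), z ~.235
f=lambda p:(200+p[0]/3,180+p[1]/3)
for a,b in [((370,125),(670,97)),((380,372),(700,343)),((375,238),(495,229))]:
    z=.285 if b[0]==495 else .23
    A,B=ray('top',f(a),z),ray('top',f(b),z); d=B-A; print('tank dir deg',np.degrees(np.arctan2(d[1],d[0])))
print('hub crop',ray('top',f((192,267)),.186), 'cap face',ray('top',f((651,217)),.3))
# scene cap top ellipse centre, crop2 2.2x offset 230,130
g=lambda p:(230+p[0]/2.2,130+p[1]/2.2)
print('cap scene',ray('scene',g((114,59)),.3),'hub scene',ray('scene',g((347,275)),.186))
# bystander bases
print('cyl foot', ray('top',(194.5,242),0.01),ray('scene',(426,367),.01))
print('cyl rim', ray('top',(161,231),.25),ray('scene',(443,311),.25))
print('beaker base', ray('scene',(401,313),0),'top',ray('top',f((128,270)),0.03))
print('flask', ray('top',(341,191),0),ray('scene',(274,307),0))
print('reagent cap', ray('top',(285,158),.144),ray('scene',g((149,437)),.144))
E
```

```text
tank dir deg -86.07595569987325
tank dir deg -86.51099336458584
tank dir deg -87.24767918304494
hub crop [0.52402437 0.08770741 0.186     ] cap face [ 0.54240734 -0.17083178  0.3       ]
cap scene [ 0.54371898 -0.16631158  0.3       ] hub scene [0.52738582 0.09286058 0.186     ]
cyl foot [0.59141706 0.25597411 0.01      ] [0.59456791 0.26002151 0.01      ]
cyl rim [0.59304157 0.25804185 0.25      ] [0.59566036 0.25768073 0.25      ]
beaker base [0.52210055 0.14383387 0.        ] top [0.52577345 0.14721123 0.03      ]
flask [ 0.70057216 -0.07611729  0.        ] [ 0.69253958 -0.07912491  0.        ]
reagent cap [0.7432279  0.04537059 0.144     ] [0.74693456 0.0503486  0.144     ]
```

drive_tool --increments '[[[0, 0, 0], [0, 0, -45], 1], [[0, 0, 0], [0, 0, -45], 1], [[0, 0, 0], [0, 0, -45], 1], [[0, 0, 0], [0, 0, -43], 1], [[0, 0, 0], [-15.1, -36.1, 0], 1], [[0, 0, 0], [-15.1, -36.1, 0], 1], [[0, 0, 0], [-15.1, -36.1, 0], 1], [[0, 0, 0], [-15.1, -36.1, 0], 1], [[0, 0, 0], [-15.1, -36.1, 0], 1], [[0, 0, 0], [-15.1, -36.1, 0], 1], [[0, 0, 0], [-15.1, -36.1, 0], 1], [[0, 0, 0], [-15.1, -36.1, 0], 1], [[0, 0, 0], [-15.1, -36.1, 0], 1], [[0, 0, 0], [-15.1, -36.1, 0], 1], [[0, 0, 0], [-15.1, -36.1, 0], 1], [[0, 0, 0], [-15.1, -36.1, 0], 1], [[0, 0, -9], [0, 0, 0], 1], [[0, 0, -9], [0, 0, 0], 1], [[0, 0, -8.8], [0, 0, 0], 1], [[0, 0, 0], [0, 0, 0], 1]]' --squeeze 40

```text
time_s: 2.6
ee_pos: [0.5434, -0.1683, 0.4001]
eef_rot: [3.141, 0.001, -0.699]
force: [-0.0, -0.3, -0.3]
grip_width: 0.0942
```

drive_tool --increments '[[[0, 0, 0], [0, 0, 35], 1], [[0, 0, 0], [0, 0, 35], 1], [[0, 0, 0], [0, 0, 20], 1], [[0, 0, 0], [0, 0, 0], 1]]'

```text
time_s: 3.1
ee_pos: [0.5431, -0.1683, 0.3093]
eef_rot: [3.141, 0.002, -0.701]
force: [-0.7, -0.1, -0.3]
grip_width: 0.0942
```

```bash
python3 - <<'E'
from h import *
a=ctrl.camera('top');b=ctrl.camera('scene')
a=cv2.resize(a[200:300,360:460],None,fx=4,fy=4,interpolation=cv2.INTER_CUBIC);b=cv2.resize(b[110:210,230:330],None,fx=4,fy=4,interpolation=cv2.INTER_CUBIC)
cv2.imwrite('pics/c1.png',np.hstack([a,b])[:,:,::-1])
E
```

```text
(no output)
```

View pics/c1.png

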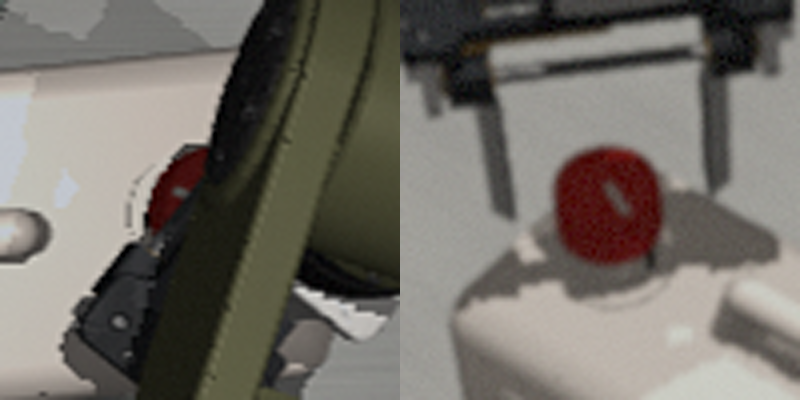

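The cap sits midway between the fingers in the scene view (fingers at 500 and 718, cap centre at 609 in the right half). The black skirt mark is visible at (650,258). I'll lower and grip.

drive_tool --increments '[[[0, 0, 0], [0, 0, 10], 1], [[0, 0, 0], [0, 0, 9], 1], [[0, 0, 0], [0, 0, 0], 0.5], [[0, 0, 0], [0, 0, 0], 0.4], [[0, 0, 0], [0, 0, 0], 0.4], [[0, 0, 0], [0, 0, 0], 0.4], [[0, 0, 0], [0, 0, 0], 0.4]]' --squeeze 45

```text
time_s: 4.08
ee_pos: [0.5445, -0.1694, 0.292]
eef_rot: [-3.141, -0.005, -0.699]
force: [11.0, -8.9, 0.5]
grip_width: 0.0535
```

drive_tool --increments '[[[0, 0, 0], [1.8, 0, 0], 0.4], [[0, 0, 0], [0, 0, 2], 0.4], [[0, 0, 0], [0, 0, 0], 0.4]]'

```text
time_s: 4.45
ee_pos: [0.5448, -0.1695, 0.2898]
eef_rot: [-3.141, -0.001, -0.698]
force: [-0.7, 0.3, 5.1]
grip_width: 0.0532
```

drive_tool --increments '[[[0, 0, 0], [0, 0, 1.5], 0.4], [[0, 0, 0], [0, 0, 0], 0.4]]'

```text
time_s: 4.7
ee_pos: [0.5448, -0.1695, 0.2889]
eef_rot: [-3.141, -0.001, -0.698]
force: [-2.5, 0.6, 7.6]
grip_width: 0.0533
```

drive_tool --increments '[[[0, 0, 0], [0, 0, 1.2], 0.4], [[0, 0, 0], [0, 0, 0], 0.4]]'

```text
time_s: 4.95
ee_pos: [0.5448, -0.1695, 0.2886]
eef_rot: [-3.141, -0.002, -0.698]
force: [-4.7, 1.9, 15.3]
grip_width: 0.0532
```

drive_tool --increments '[[[0, 0, 0], [-0.5, 0, 0.25], 0.4], [[0, 0, -5], [0, 0, 0], 0.4], [[0, 0, -5], [0, 0, 0], 0.4], [[0, 0, -5], [0, 0, 0], 0.4], [[0, 0, 0], [0, 0, 0], 0.4]]'

```text
time_s: 5.58
ee_pos: [0.5442, -0.1692, 0.2885]
eef_rot: [3.141, -0.002, -0.435]
force: [-8.3, 1.7, 16.7]
grip_width: 0.0532
```

```bash
python3 - <<'E'
from h import *
o=ctrl.get_obs();print(o['moment'],o['force'],o['qpos'])
b=ctrl.camera('scene')
b=cv2.resize(b[110:210,230:330],None,fx=5,fy=5,interpolation=cv2.INTER_CUBIC)
cv2.imwrite('pics/c2.png',b[:,:,::-1])
E
```

```text
[0.52873745 1.8464186  0.06514676] [-8.25624835  1.65607841 16.67008014] [-3.65528111e-01  3.03537355e-01  1.36383216e+00 -2.78117099e-04
  1.47254808e+00  6.95506631e-02]
```

View pics/c2.png

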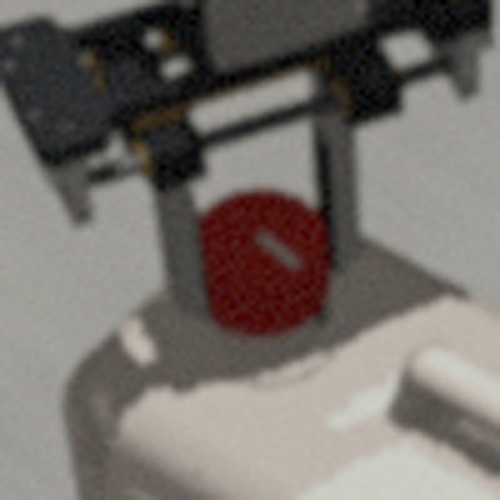

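drive_tool --increments '[[[0, 0, 0], [-1, 0.2, 0], 0.4], [[0, 0, -6], [0, 0, 0], 0.4], [[0, 0, -6], [0, 0, 0], 0.4], [[0, 0, -6], [0, 0, 0], 0.4], [[0, 0, -6], [0, 0, 0], 0.4], [[0, 0, 0], [0, 0, 0], 0.4]]'

```text
time_s: 6.38
ee_pos: [0.543, -0.169, 0.2885]
eef_rot: [3.141, -0.001, -0.016]
force: [-9.8, 2.4, 17.6]
grip_width: 0.0533
```

drive_tool --increments '[[[0, 0, 0], [-0.5, 0, 0], 0.4], [[0, 0, -6], [0, 0, 0], 0.4], [[0, 0, -6], [0, 0, 0], 0.4], [[0, 0, -6], [0, 0, 0], 0.4], [[0, 0, -6], [0, 0, 0], 0.4], [[0, 0, 0], [0, 0, 0], 0.4]]'

```text
time_s: 7.12
ee_pos: [0.5419, -0.1693, 0.2884]
eef_rot: [3.141, 0.001, 0.403]
force: [-14.5, 1.1, 18.9]
grip_width: 0.0538
```

```bash
python3 - <<'E'
from h import *
b=ctrl.camera('scene')
b=cv2.resize(b[110:210,230:330],None,fx=5,fy=5,interpolation=cv2.INTER_CUBIC)
cv2.imwrite('pics/c3.png',b[:,:,::-1])
E
```

```text
(no output)
```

View pics/c3.png

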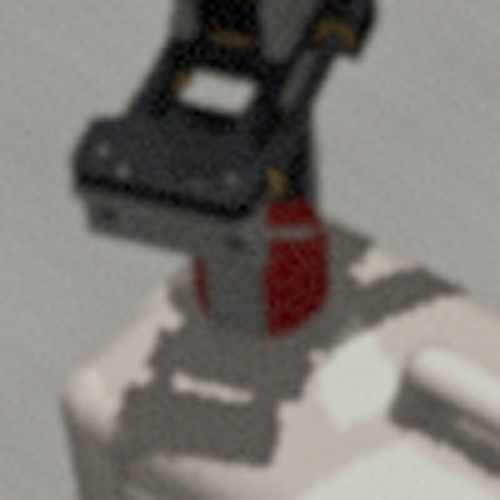

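drive_tool --increments '[[[0, 0, 0], [-1, -0.4, -0.15], 0.4], [[0, 0, 0], [0, 0, 0], 0.4]]'

```text
time_s: 7.42
ee_pos: [0.5417, -0.1692, 0.2886]
eef_rot: [3.139, -0.001, 0.401]
force: [-6.4, 0.0, 15.8]
grip_width: 0.0532
```

drive_tool --increments '[[[0, 0, 0], [-0.6, -0.3, 0.1], 0.4], [[0, 0, -6], [0, 0, 0], 0.4], [[0, 0, -6], [0, 0, 0], 0.4], [[0, 0, -6], [-0.6, -0.4, 0], 0.4], [[0, 0, -6], [0, 0, 0], 0.4], [[0, 0, -4.5], [0, 0, 0], 0.4], [[0, 0, 0], [0, 0, 0], 0.4]]'

```text
time_s: 8.3
ee_pos: [0.5405, -0.1701, 0.2885]
eef_rot: [3.137, 0.001, 0.899]
force: [-4.4, -5.1, 15.5]
grip_width: 0.0533
```

drive_tool --increments '[[[0, 0, 0], [0, 0, 0], 0.9], [[0, 0, 0], [0, 0, 0], 0.9], [[0, 0, 0], [0, 0, 0], 0.9], [[0, 0, 0], [0, 0, -30], 0.9], [[0, 0, 0], [0, 0, -40], 0.9], [[0, 0, 0], [0, 0, -40], 0.9], [[0, 0, 0], [0, 0, 0], 0.9]]'

```text
time_s: 9.18
ee_pos: [0.5409, -0.169, 0.3992]
eef_rot: [3.137, -0.001, 0.899]
force: [0.2, -0.5, -0.9]
grip_width: 0.0847
```

```bash
python3 - <<'E'
from h import *
b=ctrl.camera('scene')
z=cv2.imread('pics/scene0.png')[:,:,::-1]
f=lambda b:cv2.resize(b[130:200,245:315],None,fx=5.6,fy=5.6,interpolation=cv2.INTER_CUBIC)
cv2.imwrite('pics/c4.png',np.hstack([f(z),f(b)])[:,:,::-1])
E
```

```text
(no output)
```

View pics/c4.png

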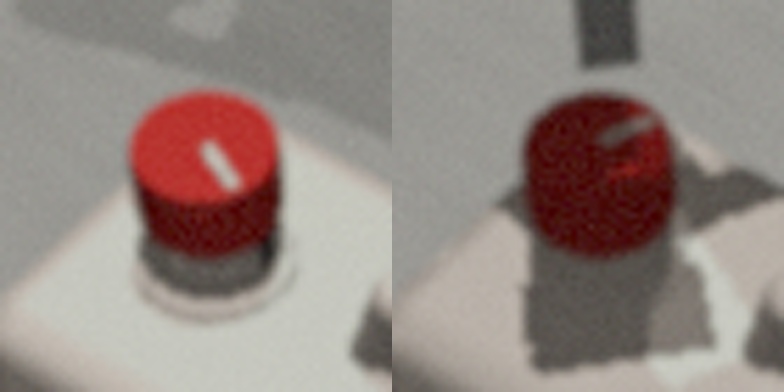

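The white line has turned about 90° anticlockwise, from pointing lower right to upper right. The black skirt mark is no longer on the visible near side, where it was before. Next, the tap.

drive_tool --increments '[[[0, 0, 0], [36.2, -18.3, 0], 0.55], [[0, 0, 0], [36.2, -18.3, 0], 0.55], [[0, 0, 0], [36.2, -18.3, 0], 0.55], [[0, 0, 0], [36.2, -18.3, 0], 0.55], [[0, 0, 0], [36.2, -18.3, 0], 0.55], [[0, 0, 0], [36.2, -18.3, 0], 0.55], [[0, 0, 0], [36.2, -18.3, 0], 0.55], [[0, 0, 9.75], [0, 0, 0], 0.55], [[0, 0, 9.75], [0, 0, 0], 0.55], [[0, 0, 9.75], [0, 0, 0], 0.55], [[0, 0, 9.75], [0, 0, 0], 0.55], [[0, 0, 9.75], [0, 0, 0], 0.55], [[0, 0, 9.75], [0, 0, 0], 0.55], [[0, 0, 9.75], [0, 0, 0], 0.55], [[0, 0, 9.75], [0, 0, 0], 0.55], [[0, 0, 9.75], [0, 0, 0], 0.55], [[0, 0, 9.75], [0, 0, 0], 0.55], [[0, 0, 9.75], [0, 0, 0], 0.55], [[0, 0, 9.75], [0, 0, 0], 0.55], [[0, 0, 9.8], [0, 0, 0], 0.55]]'

```text
time_s: 11.72
ee_pos: [0.5979, 0.1092, 0.3947]
eef_rot: [3.139, 0.0, -1.32]
force: [0.7, -0.3, -0.7]
grip_width: 0.0518
```

drive_tool --increments '[[[0, 0, 0], [0, 0, 0], 0.55]]'

```text
time_s: 11.85
ee_pos: [0.5979, 0.1091, 0.395]
eef_rot: [3.139, 0.0, -1.313]
force: [-0.4, -0.5, 0.1]
grip_width: 0.0516
```

```bash
python3 - <<'E'
from h import *
b=ctrl.camera('scene');a=ctrl.camera('top')
cv2.imwrite('pics/s5.png',b[:,:,::-1])
f=lambda b:cv2.resize(b[210:290,380:460],None,fx=5,fy=5,interpolation=cv2.INTER_CUBIC)
cv2.imwrite('pics/t5.png',f(a)[:,:,::-1])
E
```

```text
(no output)
```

View pics/s5.png

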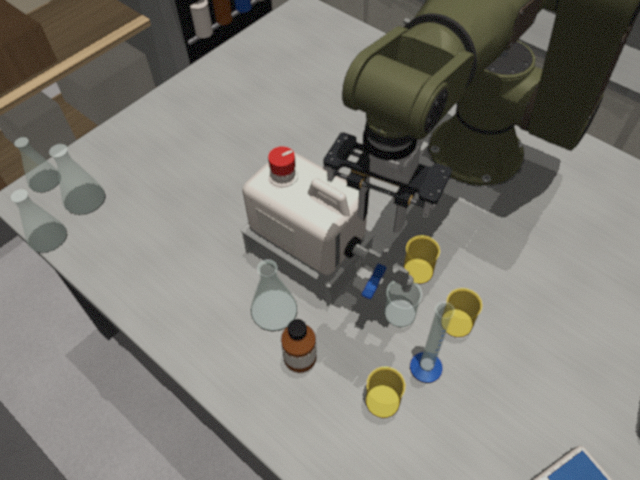

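View pics/t5.png

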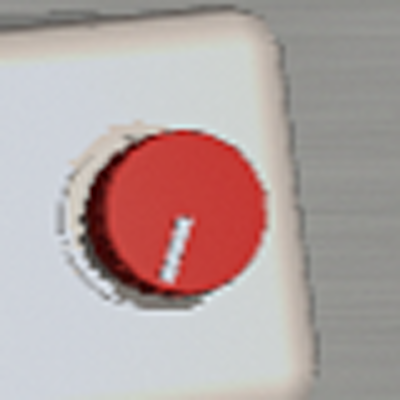

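```bash
python3 - <<'E'
from h import *
for z in(.262,.258):
  p=ray('scene',(291.8,174.6),z)-np.array([.5415,-.1695,0]); print(p, np.degrees(np.arctan2(p[1],p[0])))
for ang in (-60,-30,0,30,60,90,120,150): 
  t=np.radians(ang); X=[.5425+.0255*np.cos(t),-.1685+.0255*np.sin(t),.262]; print(ang,proj('scene',X).round(1),proj('top',X).round(1))
f=lambda b:cv2.resize(b[130:200,245:315],None,fx=5.6,fy=5.6,interpolation=cv2.INTER_CUBIC)
cv2.imwrite('pics/c6.png',np.hstack([f(cv2.imread('pics/scene0.png')),f(cv2.imread('pics/s5.png'))]))
E
```

```text
[1.92607892e-04 2.50753181e-02 2.62000000e-01] 89.55990977736654
[-0.00227945  0.02250877  0.258     ] 95.78259700720692
-60 [270.4 167.3] [422.8 245.7]
-30 [270.6 172.2] [417.1 240.4]
0 [274.  176.3] [409.6 238.6]
30 [279.8 178.4] [402.3 240.7]
60 [286.5 178. ] [397.1 246.3]
90 [292.1 175.2] [395.4 253.8]
120 [295.1 170.7] [397.7 261.2]
150 [294.8 165.8] [403.4 266.6]
```

View pics/c6.png

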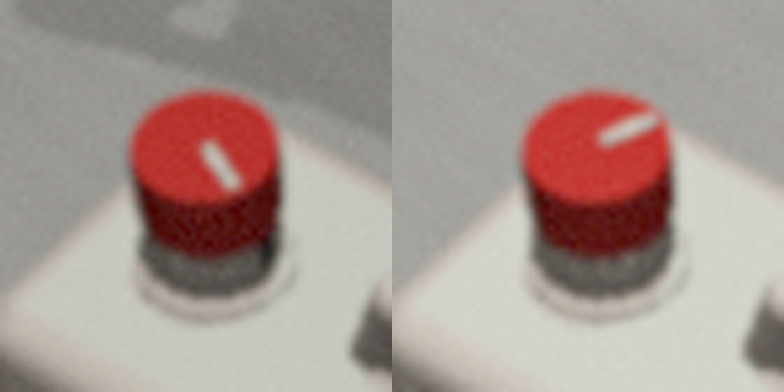

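The skirt mark started at about 90° world bearing, at (292,175), and is now gone from the near side. The cap line has turned about 92°. Now I'll lower over the blue sleeve.

drive_tool --increments '[[[0, 0, 0], [0, 0, 40], 0.55], [[0, 0, 0], [0, 0, 40], 0.55], [[0, 0, 0], [0, 0, 40], 0.55], [[0, 0, 0], [0, 0, 40], 0.55], [[0, 0, 0], [0, 0, 30], 0.55], [[0, 0, 0], [0, 0, 0], 0.55]]'

```text
time_s: 12.7
ee_pos: [0.597, 0.109, 0.2043]
eef_rot: [3.137, 0.001, -1.312]
force: [0.6, -0.3, 0.3]
grip_width: 0.0516
```

```bash
python3 - <<'E'
from h import *
b=ctrl.camera('scene')
cv2.imwrite('pics/s7.png',cv2.resize(b[180:380,280:480],None,fx=3,fy=3,interpolation=cv2.INTER_CUBIC)[:,:,::-1])
E
```

```text
(no output)
```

View pics/s7.png

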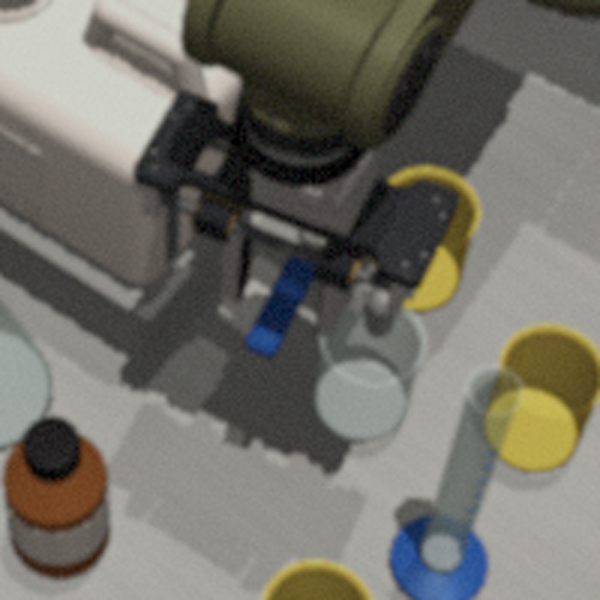

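The bar lies between the fingers, at about (240,270) and (320,290). I'll lower and close.

drive_tool --increments '[[[0, 0, 0], [0, 0, 10], 0.55], [[0, 0, 0], [0, 0, 9], 0.55], [[0, 0, 0], [0, 0, 0], 0.3], [[0, 0, 0], [0, 0, 0], 0.15], [[0, 0, 0], [0, 0, 0], 0.15], [[0, 0, 0], [0, 0, 0], 0.15], [[0, 0, 0], [0, 0, 0], 0.15]]' --squeeze 12

```text
time_s: 13.62
ee_pos: [0.5984, 0.1088, 0.1879]
eef_rot: [-3.141, -0.001, -1.314]
force: [3.6, -2.6, 1.1]
grip_width: 0.0212
```

drive_tool --increments '[[[0, 0, -5.68], [-7.4, 0.37, 0], 0.15], [[0, 0, -5.68], [-7.4, 0.37, 0], 0.15], [[0, 0, -5.68], [-7.4, 0.37, 0], 0.15], [[0, 0, -5.68], [-7.4, 0.37, 0], 0.15], [[0, 0, -5.68], [-7.4, 0.37, 0], 0.15], [[0, 0, -5.68], [-7.4, 0.37, 0], 0.15], [[0, 0, 0], [0, 0, 0], 0.15], [[0, 0, 0], [0, 0, 0], 0.15]]' --squeeze 25

```text
time_s: 14.62
ee_pos: [0.5743, 0.1461, 0.1878]
eef_rot: [3.14, 0.001, -0.719]
force: [-5.1, -3.5, 5.2]
grip_width: 0.0206
```

drive_tool --increments '[[[0, 0, 0], [0, 0, 0], 0.5], [[0, 0, 0], [0, 0, 0], 0.5], [[0, 0, 0], [0, 0, 0], 0.5], [[0, 0, 0], [0, 0, -30], 0.5], [[0, 0, 0], [0, 0, -40], 0.5], [[0, 0, 0], [0, 0, -50], 0.5], [[0, 0, 0], [0, 0, -50], 0.5], [[0, 0, 0], [0, 0, -40], 0.5], [[0, 0, 0], [-20, 40, 0], 0.5], [[0, 0, 0], [-20, 40, 0], 0.5], [[0, 0, 0], [-20, 40, 0], 0.5], [[0, 0, 0], [-20, 40, 0], 0.5], [[0, 0, 0], [0, 0, 0], 0.5]]'

```text
time_s: 16.25
ee_pos: [0.4077, 0.0782, 0.3987]
eef_rot: [-3.14, -0.002, -0.72]
force: [0.7, 0.1, 0.6]
grip_width: 0.0471
```

```bash
python3 - <<'E'
from h import *
ims={n:ctrl.camera(n) for n in('top','scene')}
for n in ims:
    cv2.imwrite(f'pics/{n}8.png',ims[n][:,:,::-1])
    for c,s,m in blobs(ims[n],'blue'):
      r=cv2.minAreaRect(np.argwhere(m)[:,::-1].astype(np.float32))
      if s[4]<900:
        b=[ray(n,p,.1835)[:2] for p in cv2.boxPoints(r)]
        mids=[(b[i]+b[(i+1)%4])/2 for i in range(4)]
        d=max([mids[0]-mids[2],mids[1]-mids[3]],key=np.linalg.norm); print(n,c,s[4],d.round(3),np.degrees(np.arctan2(d[1],d[0]))%180)
E
```

```text
top [196.1 242.4] 439 [ 0.053 -0.015] 163.62102500500941
top [236.2 246.7] 449 [0.051 0.059] 49.51652131439089
scene [242.9   5.3] 87 [-0.033 -0.042] 51.87856199962758
scene [394.6 283.4] 349 [-0.049 -0.06 ] 50.781471199487726
scene [425.  369.6] 474 [ 0.019 -0.05 ] 110.34997760260129
scene [577.7 470. ] 862 [ 0.057 -0.067] 130.6258782184847
```

View pics/top8.png

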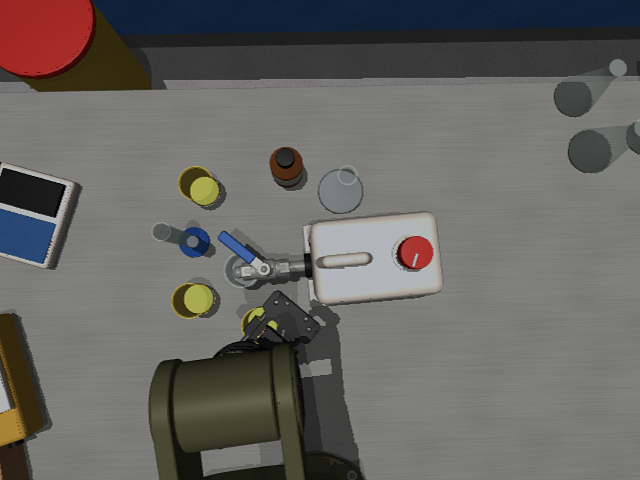

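View pics/scene8.png

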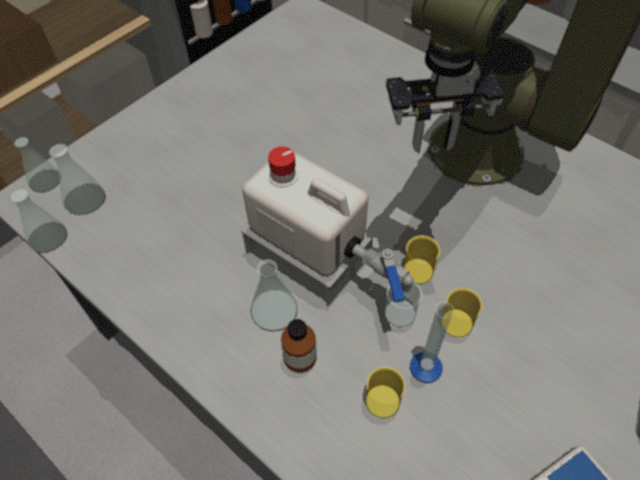

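Both views show the handle at 49.5–50.8° world against a target of 48.7°, so about 46–47° open. The cap line has turned about 90°. The beaker, flask (341,191), brown bottle (287,167) and cylinder (195,241) are unmoved, and the arm is clear.

```bash
python3 -c "
from station import ctrl
print(ctrl.hand_in())"
```

```text
the job is handed in; nothing more can be done
None
```

I loosened the red cap by about a quarter turn, set the blue tap close to half open, and handed the job in at about 16.4 s of the 51 s allowed.

- **Cap:** I gripped it, held it down at about 15–19 N, and turned the gripper 92° anticlockwise. The last pictures show the cap's white line turned by about 90°. The black skirt mark has left the near side. I saw it move with the cap over the first 15°, but its final position is hidden, so the thread's final angle rests on the gripper's turn and the press force.
- **Tap:** The target direction was 48.7° in the world frame. The last check measured 49.5° in the top view and 50.8° in the scene view, so the handle stands about 46–47° open. The gripper's own angle at release gave about 45°. I left it there, as the difference is within measuring error.
- **Surroundings:** The beaker is still under the spout. The flask, brown bottle and measuring cylinder show no movement between the first and last pictures. The arm ended clear of everything, with force readings near zero.
- **Side forces:** The cap grip was slightly off centre, which gave side forces of up to about 15 N during the turn. I corrected for this as I went.

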